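# Make up two art-class kits

### The arm

A 6-joint arm with a two-finger parallel gripper is mounted at the origin on the work surface. World frame = base frame: x ahead of the robot, y to its left, z up, the work surface at z = 0. Lengths are in m, angles in rad, forces in N, time in s.
With the tool pointing down it reaches from about 0.375 to 0.9 m from the base axis. Payload 3.1 kg.
Tool frame: the origin (TCP) lies midway between the tips of the shut fingers; the grasp point (between the pads) lies 19 mm behind it; z points along the fingers, y is the line along which they close (so a half turn about z gives the same grasp; the last joint's range is limited). The gripper opens to 85 mm and grips with 20 to 120 N. Pads are 22 mm wide; open, the fingers measure 114 mm over their backs; the gripper's body (76 mm by 85 mm) begins 54 mm behind the grasp point. The pads swing forward as they close: fully open they stand 13 mm farther back than shut.
Start: joints at [-1.44, 0.527, 1.433, -0, 1.181, -0.178], TCP at [0.191, -0.595, 0.202] pointing down, gripper open.
Joint ranges: [-3.08, 3.08], [-0.75, 2.2], [0.22, 2.44], [-1.43, 4.57], [0, 2.65], [-2.85, 2.85]. Speed limits (rad/s): [2.79, 2.79, 3.14, 3.14, 3.14, 3.14].

### API

Orientations are given as a unit quaternion [x, y, z, w].
In Python, from station import manip gives the robot as it stands.
- The arm moves only by the tool step_arm, never from a script. Its argument "targets" is text: rows parted by semicolons, each of 4 numbers parted by spaces: the shift along the tool's x, y, z in mm, then the turn about the tool's z in degrees. A call has 1 to 12 rows; each row is the pose to reach, as a shift and turn from the pose commanded when the call began, along the tool's axes at that moment; what a row does not reach only later rows make up. A row lasts 1/10 s, in which the tool goes at most 50 mm and 8.59 degrees, less where a joint would pass 70% of its speed; a pose out of reach is approached as far as the arm can. A call with a gripper value outside its range is refused whole. "gripper" is the closure, from 0 (fully open) to 1 (shut), set as the call begins (left out, the last holds). The fingers move at their own pace and stop on an object; "squeeze" is the grip in N (left out, the last holds). Time passes only in rows, so rows that repeat a pose let the fingers close. It gives the time, the measured TCP pose, the force, the opening and the grip force at its end, in the units of the state.
- manip.sense(): the state, without advancing time (a new reading comes with each control period).
- manip.snapshot(name): name is "scene" or "side" or "wrist"; returns the picture (400x640x3 uint8, red, green, blue); there is no depth.
- manip.get_calibration(name): a dict with "fov_y" (degrees; the focal length in pixels is half the picture's height over the tangent of half this angle, whatever the lens; pixels are square), "cx", "cy" (the principal point, pixels), "extrinsics" (4x4, takes a point from camera to world coordinates); the wrist camera has in their place "tool_from_camera" (4x4, takes a point from camera to tool coordinates, whose origin is the TCP and whose axes are the flange's). Camera axes: x right, y down, z forward; pixel columns grow to the right and rows downward; lengths in m; the calibration is good to about 2 mm. The wrist camera is an equidistant fisheye: a pixel r from the principal point sees the ray r / f radians off the axis. A picture is of the moment at which its call begins: read the wrist's pose just before it. get_calibration takes no time and is no camera call.
- manip.sign_off(): hands the job in; it is judged then, once.
Trained networks look in the newest picture that a camera, given by its name, has taken for a name from the list of things; names that differ only in an ending like _2 or _b are one class to them, and where a whole thing is asked for, a point or a joint stands for the part that bears it (a point fixed in the world has none). Each returns a list of dicts, best first, with "p" (0 to 1); they miss things now and then, are a little off and sometimes report something else, mostly with a low value. They report only what shows in the picture. A call takes as long as a camera call. They do not tell look-alikes from the thing itself.
- manip.recognise(camera, query): "position" ([column, row] in pixels, amid what is visible of it).
- manip.masks_of(camera, query): "pixels" (400x640 bool, what is visible of it) and "position" ([column, row] in pixels, amid what is visible of it).
- manip.mark_of(camera, query): "position" ([column, row] in pixels: a listed point, or the origin of a listed thing).
The state is a dict: "t": time; "q": joint angles; "qd": joint speeds; "tau": joint torques, N m; "tcp_pos": TCP position; "tool_rot": TCP orientation; "force": force on the tool from outside, world axes, zero at the start; "ft_torque": the same for the moment, N m; "finger_gap": opening from 0.0 (shut) to 1.0 (fully open); "gripper_force": force on a finger pad.
Only numpy, scipy, OpenCV 4.12 (cv2) and the standard library are available. Lean on these libraries where they do the work, as an engineer would, in place of code of your own. Each camera call takes 0.05 s, during which the arm holds its last target. There are 200 camera calls.

### The job

Make up the two art kits for the class from the white and plain stock standing between the two trays: in the two-cell tray put the big paint jar and the squeeze bottle, in the three-cell tray the small paint jar, the tape roll and the glue stick. Each thing stands upright in the middle of a cell of its own (any cell of its tray will do); knock nothing over on the way, and leave the water cup standing where it is.

Things in the scene. Friction and masses are not known exactly. Their poses are not given: they have to be found in the camera images.
- big_jar: Big white paint jar with a flat white lid and a paper label: straight body 62 mm in diameter up to 64 mm, lid 58 mm in diameter, 88 mm tall in all, about 0.35 kg. Loose, stands upright; origin at the centre of its underside, z up; round, so its yaw means nothing.
- squeeze_bottle: White squeeze bottle, the tallest thing of the stock: straight body 52 mm in diameter up to 90 mm, then a shoulder that narrows to a small pointed nozzle, 138 mm tall in all, about 0.22 kg. Loose, stands upright; origin at the centre of its underside, z up; round, so its yaw means nothing.
- small_jar: Small white paint jar with a flat white lid and a paper label: straight body 48 mm in diameter up to 40 mm, lid 44 mm in diameter, 58 mm tall in all, about 0.12 kg. Loose, stands upright; origin at the centre of its underside, z up; round, so its yaw means nothing.
- tape_roll: Roll of cream masking tape standing on its flat side, its hole (36 mm) pointing up: 56 mm outside diameter, 46 mm tall, about 0.1 kg. Loose, stands upright; origin at the centre of its underside, z up; round, so its yaw means nothing.
- glue_stick: Slim glue stick, white with a dark grey cap: 30 mm in diameter (cap 29 mm), 95 mm tall, about 0.05 kg. Loose, stands upright; origin at the centre of its underside, z up; round, so its yaw means nothing.
- tray_two: The two-cell kit tray, 96 x 206 mm. Dark grey plastic, fixed to the table. Floor 4 mm thick, all rims and dividers 6 mm thick and 10 mm high above the table. Origin at the centre of its underside (on the table), z up, y along the row of cells. Two open cells, each 84 mm along x and 94 mm along y, centred at y = -50 and +50 mm, x = 0.
- tray_three: The three-cell kit tray, 90 x 258 mm. Dark grey plastic, fixed to the table. Floor 4 mm thick, all rims and dividers 6 mm thick and 10 mm high above the table. Origin at the centre of its underside (on the table), z up, y along the row of cells. Three open cells, each 78 x 78 mm, centred at y = -84, 0 and +84 mm, x = 0.
- water_cup: Empty greenish glass water cup, 66 mm in diameter at the rim, 75 mm tall, standing loose among the stock; it is not part of any kit. Origin at the centre of its underside, z up. Other clutter between the stock things (a lid, a cap, an eraser, a sharpener) is lower than 12 mm.
Mind the look-alikes: they are no part of the job. Leave any blue look-alike of the small_jar alone. Leave any brown look-alike of the tray_two alone.

How it is judged:
By the outcome, as a careful person would: the job done as asked, in the order asked, and still so for the second after the job is handed in, with the robot touching nothing.
It also fails if it takes over 128 s, if anything falls off the work surface, if the arm or the gripper's body presses on something with over 40 N, if the wrist force passes 120 N, or if a joint passes its speed limit or range.

## Working session

There is one attempt and no reset: what is moved stays moved. The work goes in short steps, Python scripts to look and compute and a tool call to move; the robot and the scene stay as the last step left them, time stands still between calls to the robot, and variables do not carry over. Pictures are saved under pics/ and viewed, at most 14 in all, crops included, and the job is handed in when it is done.

Besides the shell and the picture viewer there is one more tool, called after "Call:" by a JSON object that holds its "api" and its "payload". step_arm: Moves the arm, as the interface text tells. Its arguments: {"type":"object","properties":{"targets":{"type":"string"},"gripper":{"type":"number"},"squeeze":{"type":"number"}},"required":["targets"]}

```bash
mkdir -p pics; ls; cat > h.py <<'E'
from station import manip
import numpy as np, cv2
from scipy.spatial.transform import Rotation as R
def cal(n):
    c=manip.get_calibration(n); f=200/np.tan(np.radians(c['fov_y'])/2); return c,f
def ray(n,p,s=None):
    c,f=cal(n); u=np.array([p[0]-c['cx'],p[1]-c['cy']])
    if n=='wrist':
        r=np.hypot(*u)+1e-9; th=r/f; d=np.r_[u/r*np.sin(th),np.cos(th)]
        T=np.eye(4); T[:3,:3]=R.from_quat(s['tool_rot']).as_matrix(); T[:3,3]=s['tcp_pos']; T=T@np.array(c['tool_from_camera'])
    else:
        d=np.r_[u/f,1]; T=np.array(c['extrinsics'])
    return T[:3,3],T[:3,:3]@d
def at(n,p,z,s=None):
    o,d=ray(n,p,s); return o+d*(z-o[2])/d[2]
def shot(n,name):
    s=manip.sense(); im=manip.snapshot(n); cv2.imwrite('pics/'+name+'.png',im[:,:,::-1]); return s,im
E
python3 - <<'E'
from h import *
s,_=shot('scene','scene0'); print(s['tcp_pos'],s['tool_rot'],s['t'])
shot('side','side0')
for n in ['scene','side']:
    print(n,ray(n,[320,200]))
    for q,h in dict(big_jar=.088,squeeze_bottle=.138,small_jar=.058,tape_roll=.046,glue_stick=.095,tray_two=0,tray_three=0,water_cup=.075).items():
        for d in manip.mark_of(n,q)[:3]:
            print(q,round(d['p'],2),np.round(d['position']),at(n,d['position'],0.004 if 'tray' not in q else 0)[:2].round(4))
print(manip.sense()['t'])
E
```

```text
pics
[ 0.19047245 -0.59444067  0.20050025] [ 9.88021580e-01  1.54311641e-01  1.90583434e-05 -1.12896791e-03] 0.0
scene (array([ 1.11772273, -0.17938909,  0.67316273]), array([-0.68695183,  0.17990207, -0.70410422]))
big_jar 0.93 [351. 185.] [0.439  0.0608]
big_jar 0.65 [393. 288.] [0.6847 0.0581]
squeeze_bottle 0.6 [266. 200.] [ 0.4411 -0.1078]
squeeze_bottle 0.24 [355. 187.] [0.4454 0.067 ]
small_jar 0.85 [397. 230.] [0.5703 0.1071]
tape_roll 0.67 [315. 236.] [ 0.5493 -0.0389]
glue_stick 0.86 [288. 320.] [ 0.705  -0.1168]
tray_two 0.93 [394. 130.] [0.2828 0.2055]
tray_two 0.71 [173. 242.] [ 0.5044 -0.2809]
water_cup 0.8 [395. 288.] [0.6861 0.0607]
side (array([ 0.45502434, -0.72527725,  0.80777556]), array([ 0.04855098,  0.67243366, -0.73866635]))
big_jar 0.85 [289. 188.] [0.441  0.0484]
squeeze_bottle 0.64 [289. 246.] [ 0.4354 -0.1142]
small_jar 0.87 [342. 164.] [0.5692 0.1191]
small_jar 0.86 [370. 135.] [0.6498 0.2162]
small_jar 0.28 [288. 245.] [ 0.434  -0.1128]
tape_roll 0.58 [341. 217.] [ 0.5501 -0.0452]
glue_stick 0.66 [417. 238.] [ 0.6991 -0.1122]
tray_two 0.97 [330. 318.] [ 0.5045 -0.2801]
tray_two 0.65 [218. 148.] [0.2692 0.1998]
tray_three 0.68 [326. 124.] [0.5416 0.2762]
tray_three 0.49 [332. 318.] [ 0.5091 -0.2804]
water_cup 0.61 [398. 179.] [0.6913 0.058 ]
water_cup 0.23 [290. 246.] [ 0.4372 -0.1161]
0.9
```

View pics/scene0.png

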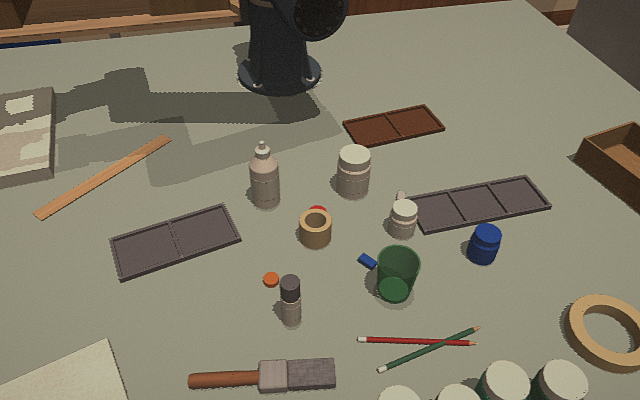

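View pics/side0.png

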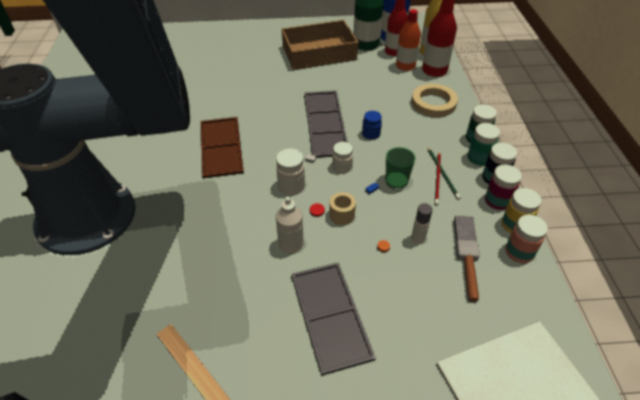

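The scene shows the grey two-cell tray at (175,242) and the grey three-cell tray at (480,203). The brown tray at (394,126) and the blue jar at (484,244) are decoys. The side view agrees. I'll refine the positions by fitting silhouettes to the masks in both views.

```bash
cat > fit.py <<'E'
from h import *
from scipy.optimize import minimize
PROF=dict(big_jar=[[(.031,0),(.031,.064)],[(.029,.064),(.029,.088)]],
 squeeze_bottle=[[(.026,0),(.026,.09)],[(.026,.09),(.012,.115),(.004,.138)]],
 small_jar=[[(.024,0),(.024,.04)],[(.022,.04),(.022,.058)]],
 tape_roll=[[(.028,0),(.028,.046)]], glue_stick=[[(.015,0),(.015,.095)]],
 water_cup=[[(.026,0),(.033,.075)]])
SZ=dict(tray_two=(.096,.206),tray_three=(.09,.258))
S=4
def proj(n,P):
    c,f=cal(n); T=np.linalg.inv(np.array(c['extrinsics'])); Q=P@T[:3,:3].T+T[:3,3]
    return Q[:,:2]/Q[:,2:]*f+[c['cx'],c['cy']]
A=np.linspace(0,2*np.pi,40,endpoint=False)
def render(n,q,p,base=0):
    m=np.zeros((400*S,640*S),np.uint8); parts=[]
    if q in SZ:
        w,h=SZ[q]; c,s=np.cos(p[2]),np.sin(p[2]); B=np.array([[a*w/2,b*h/2] for a in(-1,1) for b in(-1,1)])
        xy=B@np.array([[c,s],[-s,c]])+p[:2]; parts=[np.vstack([np.c_[xy,np.full(4,z)] for z in(0,.01)])]
    else:
        for pr in PROF[q]: parts.append(np.vstack([np.c_[p[0]+r*np.cos(A),p[1]+r*np.sin(A),np.full(40,z+base)] for r,z in pr]))
    for P in parts: cv2.fillConvexPoly(m,cv2.convexHull(np.round((proj(n,P)+.5)*S).astype(np.int32)),1)
    return cv2.resize(m.astype(np.float32),(640,400),interpolation=cv2.INTER_AREA)
def fit(q,p0,cams=('scene','side'),base=0):
    ms={}
    for n in cams:
        t=proj(n,np.array([[p0[0],p0[1],.02]]))[0]
        L=[d for d in manip.masks_of(n,q) if np.hypot(*(np.array(d['position'])-t))<40]
        if L: ms[n]=max(L,key=lambda d:(render(n,q,p0,base)*d['pixels']).sum())['pixels'].astype(np.float32)
    out={}
    def go(sub):
        def cost(p):
            k=0
            for n in sub:
                r=render(n,q,p,base); k+=1-np.minimum(r,ms[n]).sum()/np.maximum(r,ms[n]).sum()
            return k/len(sub)
        st=np.array(p0,float); sim=[st]+[st+d for d in np.diag([.012,.012,.15][:len(st)])]
        o=minimize(cost,st,method='Nelder-Mead',options=dict(initial_simplex=sim,xatol=2e-4,fatol=1e-4,maxfev=120)); return o.x.round(4),round(1-o.fun,3)
    for sub in [list(ms)]+([[n] for n in ms] if len(ms)>1 else []): print(q,sub,*go(sub))
E
python3 - <<'E'
from fit import *
for n in('scene','side'): manip.snapshot(n)
for q,p in dict(big_jar=(.44,.055),squeeze_bottle=(.438,-.11),small_jar=(.57,.113),tape_roll=(.55,-.042),glue_stick=(.7,-.115),water_cup=(.688,.059),tray_two=(.505,-.28,0.25),tray_three=(.54,.276,-.1)).items(): fit(q,p)
print(manip.sense()['t'])
E
```

```text
big_jar ['side'] [0.4446 0.0633] 0.968
squeeze_bottle ['scene', 'side'] [ 0.4382 -0.1068] 0.925
squeeze_bottle ['scene'] [ 0.4355 -0.1069] 0.938
squeeze_bottle ['side'] [ 0.4378 -0.1036] 0.923
small_jar ['scene', 'side'] [0.5662 0.1154] 0.938
small_jar ['scene'] [0.5643 0.116 ] 0.951
small_jar ['side'] [0.5666 0.117 ] 0.941
tape_roll ['scene', 'side'] [ 0.5499 -0.0392] 0.927
tape_roll ['scene'] [ 0.5482 -0.0395] 0.956
tape_roll ['side'] [ 0.5507 -0.0365] 0.936
glue_stick ['side'] [ 0.702  -0.1084] 0.886
water_cup ['scene', 'side'] [0.6863 0.0578] 0.958
water_cup ['scene'] [0.686  0.0578] 0.976
water_cup ['side'] [0.687  0.0605] 0.953
tray_two ['scene', 'side'] [ 0.5053 -0.2757  0.2113] 0.967
tray_two ['scene'] [ 0.5043 -0.2775  0.2189] 0.975
tray_two ['side'] [ 0.5057 -0.2748  0.2149] 0.983
tray_three ['scene', 'side'] [0.5394 0.2808 0.0312] 0.91
tray_three ['scene'] [0.5387 0.2783 0.0276] 0.955
tray_three ['side'] [0.5406 0.2817 0.0239] 0.882
1.8
```

```bash
cat > rel.py <<'E'
import sys
from h import *
def rel(x,y,z,psi=None):
    s=manip.sense(); M=R.from_quat(s['tool_rot']).as_matrix()
    d=M.T@(np.array([x,y,z])-s['tcp_pos'])*1000; yaw=np.degrees(np.arctan2(M[1,0],M[0,0]))
    print('t',round(s['t'],1),'tcp',s['tcp_pos'].round(4),'yaw',yaw.round(1),'shift',d.round(1),'turn',None if psi is None else round(yaw-psi,1))
if __name__=='__main__':
    a=list(map(float,sys.argv[1:])); [rel(*a[i:i+4]) for i in range(0,len(a),4)]
E
python3 rel.py .45 -.35 .2 102.3 .4445 .063 .2 102.3
```

```text
t 1.8 tcp [ 0.1906 -0.5952  0.2015] yaw 17.8 shift [ 321.8 -154.4    1.5] turn -84.5
t 1.8 tcp [ 0.1906 -0.5952  0.2015] yaw 17.8 shift [ 442.5 -549.5    1.5] turn -84.5
```

Call:
{"api": "step_arm", "payload": {"targets": "45 -20 0 -8; 90 -40 0 -16; 135 -60 0 -24; 180 -80 0 -32; 225 -100 0 -40; 270 -120 0 -48; 322 -154 0 -56; 322 -154 0 -64; 322 -154 0 -72; 322 -154 0 -80; 322 -154 0 -84.5; 322 -154 0 -84.5", "gripper": 0, "squeeze": 40}}

```text
t: 3.0
tcp_pos: [0.4504, -0.3503, 0.2016]
tool_rot: [0.628, 0.779, -0.0, 0.0]
force: [-0.2, -0.3, 1.0]
finger_gap: 0.999
gripper_force: 0.0
```

```bash
python3 rel.py .4445 .063 .2 102.3
```

```text
t 3.0 tcp [ 0.4504 -0.3503  0.2016] yaw 102.3 shift [405.1  81.9   1.5] turn -0.0
```

Call:
{"api": "step_arm", "payload": {"targets": "45 9 0 0; 90 18 0 0; 135 27 0 0; 180 36 0 0; 225 45 0 0; 270 54 0 0; 315 63 0 0; 360 72 0 0; 405 82 0 0; 405 82 0 0; 405 82 0 0; 405 82 0 0"}}

```text
t: 4.2
tcp_pos: [0.4448, 0.062, 0.2016]
tool_rot: [0.628, 0.778, -0.0, 0.0]
force: [-0.3, -0.4, 0.2]
finger_gap: 0.998
gripper_force: 0.0
```

```bash
python3 - <<'E'
from h import *
s,im=shot('wrist','w0'); print(s['tcp_pos'],s['t'])
for q,h in [('big_jar',.088),('tape_roll',.046),('small_jar',.058),('squeeze_bottle',.138)]:
    for d in manip.mark_of('wrist',q)[:2]: print(q,d['p'],d['position'],at('wrist',d['position'],0,s))
E
```

```text
[0.44481072 0.0619893  0.20160617] 4.2
big_jar 0.65 [319.7, 171.8] [0.44814708 0.0589508  0.        ]
tape_roll 0.82 [379.2, 255.5] [ 0.55153811 -0.03592315  0.        ]
small_jar 0.95 [495.9, 80.4] [0.65029463 0.23444419 0.        ]
small_jar 0.94 [421.7, 149.3] [0.56714279 0.11541241 0.        ]
squeeze_bottle 0.8 [288.7, 285.5] [ 0.43987889 -0.10777808  0.        ]
```

View pics/w0.png

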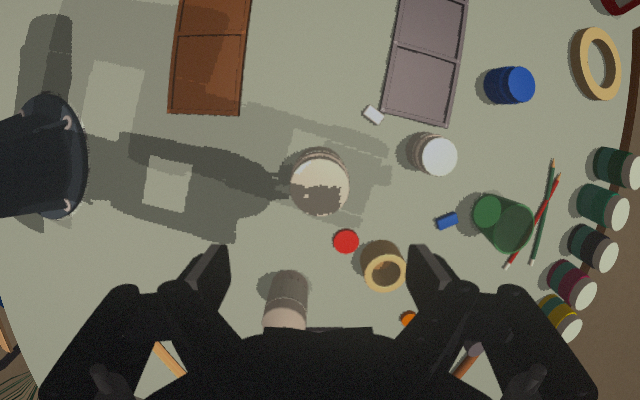

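The wrist view shows the big jar under the gripper, lid at (319,187), and the tape, small jar and bottle sit where the fits put them. Descending.

Call:
{"api": "step_arm", "payload": {"targets": "0 0 40 0; 0 0 80 0; 0 0 110 0; 0 0 135 0; 0 0 155 0; 0 0 170 0; 0 0 177 0; 0 0 177 0; 0 0 177 0"}}

```text
t: 5.35
tcp_pos: [0.4449, 0.0625, 0.0249]
tool_rot: [0.628, 0.778, 0.0, 0.0]
force: [0.0, -0.4, 1.0]
finger_gap: 1.002
gripper_force: 0.0
```

Call:
{"api": "step_arm", "payload": {"targets": "0 0 0 0; 0 0 0 0; 0 0 0 0; 0 0 0 0; 0 0 0 0; 0 0 0 0; 0 0 0 0; 0 0 0 0", "gripper": 1, "squeeze": 40}}

```text
t: 6.15
tcp_pos: [0.4457, 0.0627, 0.0259]
tool_rot: [0.628, 0.779, 0.001, 0.001]
force: [0.1, -0.7, 7.2]
finger_gap: 0.682
gripper_force: 41.1
```

Call:
{"api": "step_arm", "payload": {"targets": "0 0 -10 0; 0 0 -30 0; 0 0 -60 0; 0 0 -90 0; 0 0 -120 0; 0 0 -150 0; 0 0 -180 0; 0 0 -180 0; 0 0 -180 0"}}

```text
t: 7.05
tcp_pos: [0.4438, 0.0629, 0.2048]
tool_rot: [0.628, 0.779, 0.0, 0.0]
force: [0.2, -0.4, -3.5]
finger_gap: 0.684
gripper_force: 44.1
```

```bash
python3 rel.py .5155 -.325 .2 102.3 .5155 -.325 .028 102.3
```

```text
t 7.0 tcp [0.4438 0.0629 0.2048] yaw 102.3 shift [-394.3  -12.3    4.9] turn -0.0
t 7.0 tcp [0.4438 0.0629 0.2048] yaw 102.3 shift [-394.3  -12.3  176.9] turn -0.0
```

Call:
{"api": "step_arm", "payload": {"targets": "-20 0 0 0; -60 -2 0 0; -105 -4 0 0; -150 -5 0 0; -195 -6 0 0; -240 -8 0 0; -285 -9 0 0; -330 -11 0 0; -370 -12 0 0; -394 -12 0 0; -394 -12 0 0; -394 -12 0 0"}}

```text
t: 8.25
tcp_pos: [0.5147, -0.3238, 0.2017]
tool_rot: [0.628, 0.778, 0.0, -0.003]
force: [-0.6, 1.3, -2.8]
finger_gap: 0.688
gripper_force: 44.1
```

```bash
python3 - <<'E'
from h import *
from rel import rel
s,im=shot('side','s1'); cv2.imwrite('pics/s1c.png',cv2.resize(im[150:390,200:440,::-1],(600,600)))
rel(.5155,-.325,.03,102.3)
E
```

```text
t 8.3 tcp [ 0.5148 -0.323   0.2021] yaw 102.2 shift [ -3.    0.8 172.1] turn -0.1
```

View pics/s1c.png

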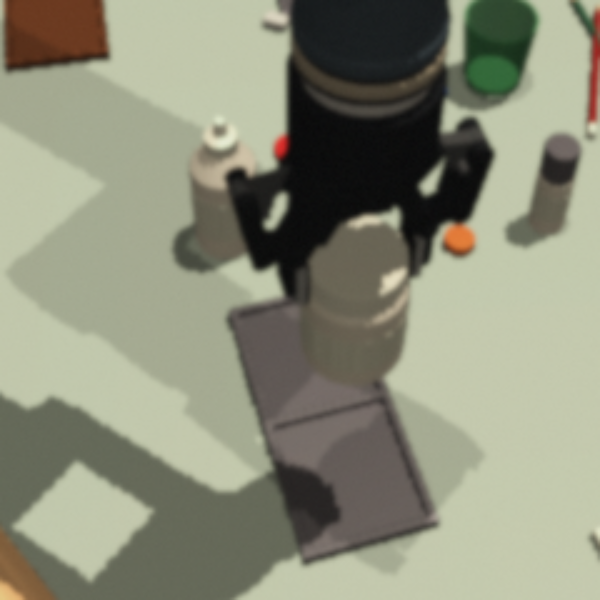

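The side view shows the jar hanging upright in the gripper above the tray, held at the lid. Lowering it into the far cell.

Call:
{"api": "step_arm", "payload": {"targets": "-3 1 40 0; -3 1 80 0; -3 1 110 0; -3 1 130 0; -3 1 145 0; -3 1 157 0; -3 1 164 0; -3 1 168 0; -3 1 170 0; -3 1 171 0; -3 1 171 0; -3 1 171 0"}}

```text
t: 9.5
tcp_pos: [0.5182, -0.3278, 0.0341]
tool_rot: [0.628, 0.778, -0.0, 0.001]
force: [-0.1, 0.3, -3.4]
finger_gap: 0.689
gripper_force: 44.2
```

Call:
{"api": "step_arm", "payload": {"targets": "3 -2 0 0; 3 -2 1 0; 3 -2 2 0; 3 -2 3 0; 3 -2 3 0; 3 -2 3 0"}}

```text
t: 10.1
tcp_pos: [0.5154, -0.325, 0.0304]
tool_rot: [0.628, 0.778, 0.0, -0.0]
force: [-0.5, -0.6, -3.2]
finger_gap: 0.689
gripper_force: 44.2
```

Call:
{"api": "step_arm", "payload": {"targets": "0 0 1 0; 0 0 1 0; 0 0 2 0; 0 0 2 0"}}

```text
t: 10.5
tcp_pos: [0.5157, -0.3251, 0.03]
tool_rot: [0.628, 0.779, -0.0, 0.0]
force: [-1.8, 1.5, 7.1]
finger_gap: 0.681
gripper_force: 45.6
```

Call:
{"api": "step_arm", "payload": {"targets": "0 0 0 0; 0 0 0 0; 0 0 0 0; 0 0 0 0; 0 0 0 0; 0 0 -5 0; 0 0 -25 0; 0 0 -65 0; 0 0 -110 0; 0 0 -155 0; 0 0 -175 0; 0 0 -175 0", "gripper": 0}}

```text
t: 11.7
tcp_pos: [0.5175, -0.3268, 0.2082]
tool_rot: [0.628, 0.779, -0.0, 0.005]
force: [0.1, -0.1, 0.5]
finger_gap: 0.999
gripper_force: 0.0
```

```bash
python3 - <<'E'
from fit import *
from rel import rel
for n in('scene','side'): manip.snapshot(n)
fit('big_jar',(.515,-.325),base=.004)
s=manip.sense(); manip.snapshot('wrist')
for d in manip.mark_of('wrist','squeeze_bottle')[:2]: print(d['p'],at('wrist',d['position'],0,s))
rel(.4375,-.1055,.2,102.3)
E
```

```text
big_jar ['scene', 'side'] [ 0.5153 -0.328 ] 0.956
big_jar ['scene'] [ 0.5134 -0.3288] 0.97
big_jar ['side'] [ 0.5156 -0.3262] 0.973
0.71 [ 0.50802895 -0.27687766  0.        ]
t 12.0 tcp [ 0.5144 -0.3242  0.2015] yaw 102.2 shift [230.  -28.8   2.4] turn -0.1
```

Call:
{"api": "step_arm", "payload": {"targets": "45 -6 0 0; 90 -12 0 0; 135 -17 0 0; 180 -23 0 0; 230 -29 0 0; 230 -29 0 0; 230 -29 0 0; 230 -29 0 0"}}

```text
t: 12.8
tcp_pos: [0.4391, -0.1073, 0.2033]
tool_rot: [0.628, 0.778, -0.0, 0.0]
force: [0.0, -0.2, -0.3]
finger_gap: 1.002
gripper_force: 0.0
```

```bash
python3 - <<'E'
from h import *
from rel import rel
s,im=shot('wrist','w1')
for d in manip.mark_of('wrist','squeeze_bottle')[:2]: print(d['p'],d['position'],at('wrist',d['position'],0,s))
rel(.4375,-.1055,.068,102.3)
shot('side','s2')
E
```

```text
0.75 [319.0, 168.5] [ 4.40787634e-01 -1.06796320e-01  5.55111512e-17]
t 12.9 tcp [ 0.4391 -0.1077  0.2033] yaw 102.2 shift [  2.6  -1.2 135.3] turn -0.1
```

View pics/w1.png

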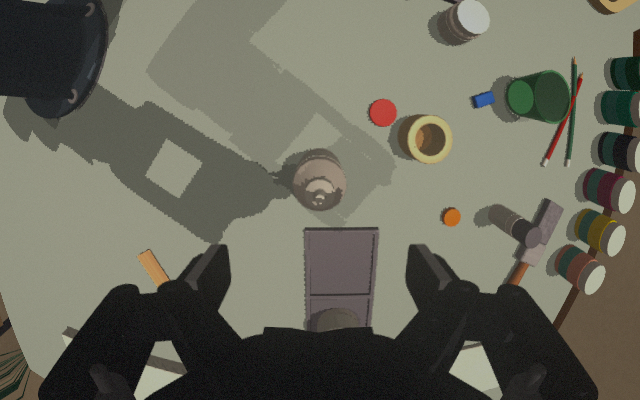

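```bash
python3 - <<'E'
from fit import *
for z in (.20,.21,.22,.23,.24,.25,.26): 
    P=np.array([[.515-k*.03*.977,-.323-k*.03*.213,z] for k in(1,-1)])
    print(z,((proj('side',P)-[200,150])*2.5).round())
im=cv2.imread('pics/s1.png'); cv2.imwrite('pics/s1d.png',cv2.resize(im[210:320,290:390],None,fx=5.4,fy=5.4,interpolation=cv2.INTER_CUBIC))
E
```

```text
0.2 [[304. 325.]
 [401. 301.]]
0.21 [[304. 316.]
 [402. 291.]]
0.22 [[304. 306.]
 [403. 281.]]
0.23 [[304. 296.]
 [404. 271.]]
0.24 [[304. 285.]
 [405. 261.]]
0.25 [[304. 275.]
 [406. 250.]]
0.26 [[304. 264.]
 [408. 239.]]
```

View pics/s1d.png

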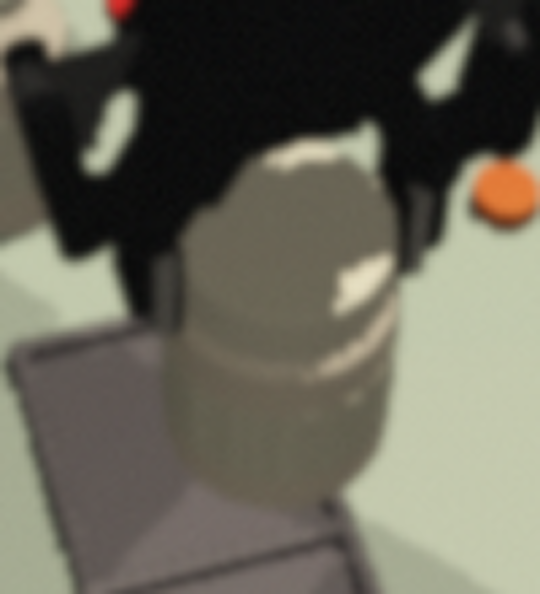

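The nozzle is at (319,193), centred under the gripper. The pads reach about 23 mm above the TCP at this width, so I'll go as low as the palm clearance over the nozzle allows, feeling for contact.

Call:
{"api": "step_arm", "payload": {"targets": "1 0 30 0; 1 0 60 0; 1 0 85 0; 1 0 105 0; 1 0 120 0; 1 0 128 0; 1 0 132 0; 1 0 132 0; 1 0 132 0"}}

```text
t: 13.85
tcp_pos: [0.4386, -0.1058, 0.072]
tool_rot: [0.628, 0.778, 0.0, 0.001]
force: [-0.4, 0.2, 0.3]
finger_gap: 0.999
gripper_force: 0.0
```

Call:
{"api": "step_arm", "payload": {"targets": "0 0 1 0; 0 0 2 0; 0 0 3 0; 0 0 3 0; 0 0 3 0"}}

```text
t: 14.35
tcp_pos: [0.4381, -0.1054, 0.0686]
tool_rot: [0.628, 0.779, 0.0, 0.0]
force: [-0.5, -0.6, 0.2]
finger_gap: 1.001
gripper_force: 0.0
```

```bash
python3 - <<'E'
from fit import *
s,im=shot('side','s3'); t=s['tcp_pos']; print(t,s['force'])
c=proj('side',np.array([[t[0],t[1],.1]]))[0].round().astype(int); print(c)
o=c-[50,65]; cv2.imwrite('pics/s3c.png',cv2.resize(im[o[1]:o[1]+110,o[0]:o[0]+100,::-1],None,fx=5.4,fy=5.4,interpolation=cv2.INTER_CUBIC))
for k in(1,-1): print([(proj('side',np.array([[t[0]-k*.026*.977,t[1]-k*.026*.213,z]]))[0]-o).__mul__(5.4).round().tolist() for z in(0.07,.08,.09,.1,.11)])
E
```

```text
[ 0.43806097 -0.10538163  0.06857996] [-0.46216372 -0.60001832  0.23899588]
[288 211]
[[202.0, 422.0], [200.0, 404.0], [199.0, 386.0], [197.0, 368.0], [195.0, 349.0]]
[[342.0, 391.0], [341.0, 373.0], [340.0, 355.0], [340.0, 336.0], [339.0, 318.0]]
```

View pics/s3c.png

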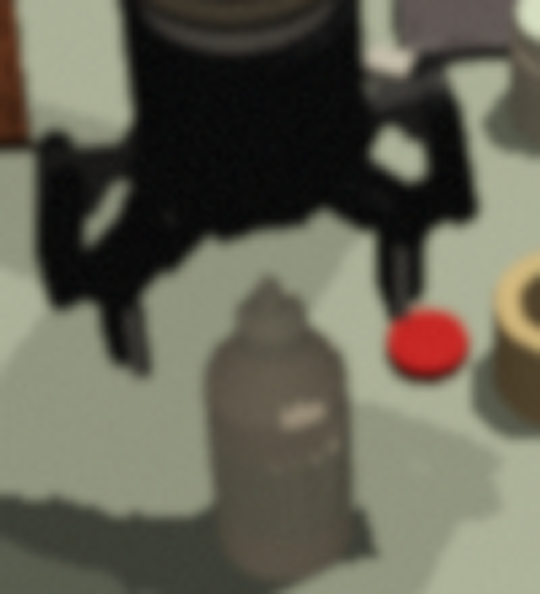

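The side crop shows the pad bottoms at (140,372) and (400,310), beside the shoulder. There is clear room between the nozzle tip at (268,280) and the palm. I can go about 18 mm lower, watching the force.

Call:
{"api": "step_arm", "payload": {"targets": "0 0 2 0; 0 0 4 0; 0 0 6 0; 0 0 7 0; 0 0 8 0; 0 0 8 0"}}

```text
t: 15.0
tcp_pos: [0.438, -0.1054, 0.0603]
tool_rot: [0.628, 0.779, -0.0, -0.0]
force: [0.1, 0.5, -0.1]
finger_gap: 0.998
gripper_force: 0.0
```

Call:
{"api": "step_arm", "payload": {"targets": "0 0 2 0; 0 0 4 0; 0 0 6 0; 0 0 8 0; 0 0 10 0; 0 0 10 0"}}

```text
t: 15.6
tcp_pos: [0.4379, -0.1053, 0.0502]
tool_rot: [0.628, 0.779, -0.0, -0.0]
force: [-0.6, -0.0, -0.2]
finger_gap: 1.0
gripper_force: 0.0
```

Call:
{"api": "step_arm", "payload": {"targets": "0 0 0 0; 0 0 0 0; 0 0 0 0; 0 0 0 0; 0 0 0 0; 0 0 0 0; 0 0 0 0; 0 0 0 0", "gripper": 1, "squeeze": 35}}

```text
t: 16.4
tcp_pos: [0.4385, -0.1056, 0.0511]
tool_rot: [0.628, 0.779, 0.0, 0.001]
force: [0.8, 0.5, 6.1]
finger_gap: 0.582
gripper_force: 35.5
```

```bash
python3 - <<'E'
from fit import *
s,im=shot('side','s4'); t=s['tcp_pos']; print(t,s['force'],s['finger_gap'])
c=proj('side',np.array([[t[0],t[1],.08]]))[0].round().astype(int)
o=c-[50,65]; cv2.imwrite('pics/s4c.png',cv2.resize(im[o[1]:o[1]+110,o[0]:o[0]+100,::-1],None,fx=5.4,fy=5.4,interpolation=cv2.INTER_CUBIC))
for k in(1,-1): print([(proj('side',np.array([[t[0]-k*.026*.977,t[1]-k*.026*.213,z]]))[0]-o).__mul__(5.4).round().tolist() for z in(0.06,0.07,.08,.09,.1,.11)])
E
```

```text
[ 0.43851691 -0.10564264  0.05107066] [0.8161588  0.47123825 6.11504247] 0.582274837634249
[[205.0, 403.0], [204.0, 385.0], [202.0, 367.0], [200.0, 349.0], [198.0, 331.0], [196.0, 312.0]]
[[344.0, 371.0], [343.0, 354.0], [342.0, 336.0], [342.0, 318.0], [341.0, 299.0], [340.0, 280.0]]
```

View pics/s4c.png

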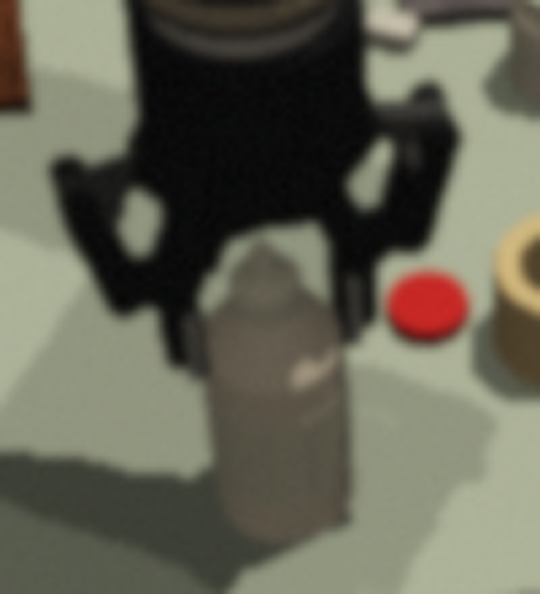

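The side crop shows the pads on the bottle's straight body, from about z 0.078, with the nozzle clear of the palm. Lifting.

Call:
{"api": "step_arm", "payload": {"targets": "0 0 -5 0; 0 0 -20 0; 0 0 -45 0; 0 0 -70 0; 0 0 -80 0; 0 0 -80 0; 0 0 -80 0"}}

```text
t: 17.15
tcp_pos: [0.4373, -0.1051, 0.1299]
tool_rot: [0.628, 0.779, -0.0, -0.001]
force: [-0.4, 0.4, -2.8]
finger_gap: 0.581
gripper_force: 37.2
```

```bash
python3 rel.py .4943 -.227 .13 102.3 .4943 -.227 .055 102.3
```

```text
t 17.1 tcp [ 0.4373 -0.1051  0.1299] yaw 102.2 shift [-131.2   29.8   -0.2] turn -0.1
t 17.1 tcp [ 0.4373 -0.1051  0.1299] yaw 102.2 shift [-131.3   29.9   74.8] turn -0.1
```

Call:
{"api": "step_arm", "payload": {"targets": "-20 5 0 0; -50 11 0 0; -85 19 0 0; -115 26 0 0; -131 30 0 0; -131 30 20 0; -131 30 45 0; -131 30 60 0; -131 30 68 0; -131 30 71 0; -131 30 71 0; -131 30 71 0"}}

```text
t: 18.35
tcp_pos: [0.4956, -0.2273, 0.0599]
tool_rot: [0.628, 0.779, 0.0, 0.001]
force: [-0.0, -0.2, -2.3]
finger_gap: 0.58
gripper_force: 37.2
```

Call:
{"api": "step_arm", "payload": {"targets": "0 0 0 0; 0 0 1 0; 0 0 2 0; 0 0 3 0; 0 0 4 0; 0 0 4 0; 0 0 4 0"}}

```text
t: 19.05
tcp_pos: [0.4951, -0.227, 0.0554]
tool_rot: [0.628, 0.779, 0.0, -0.0]
force: [1.1, 0.1, -2.4]
finger_gap: 0.581
gripper_force: 37.2
```

Call:
{"api": "step_arm", "payload": {"targets": "-0.5 -1 0.5 0; -0.5 -1 1 0; -0.5 -1 1.5 0; -0.5 -1 1.5 0; -0.5 -1 1.5 0"}}

```text
t: 19.55
tcp_pos: [0.4952, -0.2282, 0.0552]
tool_rot: [0.628, 0.778, 0.0, 0.001]
force: [0.3, 1.1, 7.4]
finger_gap: 0.578
gripper_force: 38.0
```

Down on the floor. Release and rise.

Call:
{"api": "step_arm", "payload": {"targets": "0 0 0 0; 0 0 0 0; 0 0 0 0; 0 0 0 0; 0 0 0 0; 0 0 -10 0; 0 0 -30 0; 0 0 -60 0; 0 0 -100 0; 0 0 -140 0; 0 0 -145 0; 0 0 -145 0", "gripper": 0}}

```text
t: 20.75
tcp_pos: [0.495, -0.2283, 0.201]
tool_rot: [0.628, 0.779, 0.0, 0.002]
force: [0.3, 0.1, -0.9]
finger_gap: 0.999
gripper_force: 0.0
```

```bash
python3 - <<'E'
from fit import *
from rel import rel
for n in('scene','side'): manip.snapshot(n)
fit('squeeze_bottle',(.495,-.227),base=.004); fit('big_jar',(.515,-.327),base=.004)
rel(.5663,.116,.2,91.6)
E
```

```text
squeeze_bottle ['scene'] [ 0.4929 -0.2293] 0.959
big_jar ['scene', 'side'] [ 0.5151 -0.3282] 0.962
big_jar ['scene'] [ 0.5138 -0.3287] 0.969
big_jar ['side'] [ 0.5155 -0.3267] 0.971
t 21.1 tcp [ 0.4934 -0.2272  0.1975] yaw 102.2 shift [319.9 144.   -2. ] turn 10.6
```

Call:
{"api": "step_arm", "payload": {"targets": "40 18 0 3; 80 36 0 6; 120 54 0 9; 160 72 0 10.6; 200 90 0 10.6; 240 108 0 10.6; 280 126 0 10.6; 320 144 0 10.6; 320 144 40 10.6; 320 144 70 10.6; 320 144 70 10.6; 320 144 70 10.6"}}

```text
t: 22.25
tcp_pos: [0.5667, 0.1154, 0.1283]
tool_rot: [0.697, 0.717, -0.001, -0.001]
force: [0.3, 0.0, -0.3]
finger_gap: 0.999
gripper_force: 0.0
```

```bash
python3 - <<'E'
from h import *
from rel import rel
s,im=shot('wrist','w2')
for q in('small_jar','tray_three','water_cup'):
  for d in manip.mark_of('wrist',q)[:2]: print(q,d['p'],d['position'],at('wrist',d['position'],0,s))
rel(.5663,.116,.0,91.6)
E
```

```text
small_jar 0.79 [412.6, 72.5] [0.6563625 0.2296049 0.       ]
small_jar 0.77 [316.9, 183.3] [0.5656958  0.11421046 0.        ]
tray_three 0.64 [296.5, 20.4] [0.54142227 0.27586882 0.        ]
water_cup 0.71 [428.1, 235.2] [0.68905157 0.06024855 0.        ]
t 22.4 tcp [0.5685 0.1151 0.1307] yaw 91.6 shift [  1.   -2.6 130.7] turn 0.0
```

View pics/w2.png

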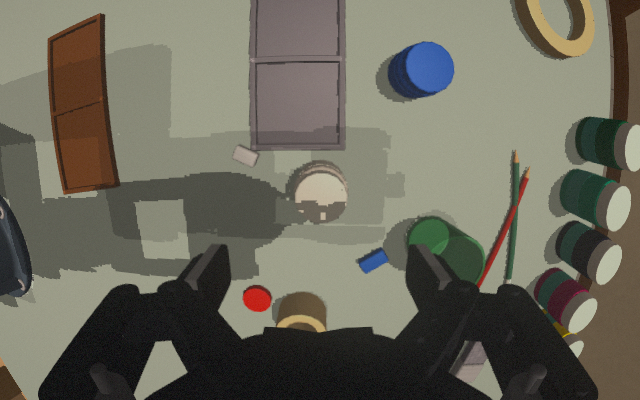

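The wrist view shows the small jar centred, lid at (320,195), with the cup to the right clear of the fingers.

Call:
{"api": "step_arm", "payload": {"targets": "1 -2 30 0; 1 -2 60 0; 1 -2 85 0; 1 -2 103 0; 1 -2 115 0; 1 -2 121 0; 1 -2 124 0; 1 -2 126 0; 1 -2 127 0; 1 -2 127 0"}}

```text
t: 23.45
tcp_pos: [0.5655, 0.1165, 0.0026]
tool_rot: [0.697, 0.717, 0.0, 0.0]
force: [-0.0, 0.1, -0.2]
finger_gap: 0.999
gripper_force: 0.0
```

Call:
{"api": "step_arm", "payload": {"targets": "0 0 0 0; 0 0 0 0; 0 0 0 0; 0 0 0 0; 0 0 0 0; 0 0 0 0; 0 0 0 0; 0 0 0 0", "gripper": 1, "squeeze": 30}}

```text
t: 24.25
tcp_pos: [0.5662, 0.1165, 0.0028]
tool_rot: [0.697, 0.717, 0.001, 0.001]
force: [0.2, -0.5, 5.0]
finger_gap: 0.537
gripper_force: 30.5
```

Call:
{"api": "step_arm", "payload": {"targets": "0 0 -5 0; 0 0 -20 0; 0 0 -45 0; 0 0 -70 0; 0 0 -90 0; 0 0 -90 0; 0 0 -90 0; 0 0 -90 0"}}

```text
t: 25.05
tcp_pos: [0.5638, 0.1164, 0.091]
tool_rot: [0.697, 0.717, -0.001, -0.001]
force: [-1.0, -0.6, -2.4]
finger_gap: 0.534
gripper_force: 31.2
```

```bash
python3 rel.py .537 .3645 .09 91.6 .5395 .2805 .09 91.6 .542 .1965 .09 91.6
```

```text
t 25.1 tcp [0.5638 0.1164 0.091 ] yaw 91.6 shift [248.8 -19.6   1. ] turn 0.0
t 25.1 tcp [0.5638 0.1164 0.091 ] yaw 91.6 shift [164.7 -19.6   1. ] turn 0.0
t 25.1 tcp [0.5638 0.1164 0.091 ] yaw 91.6 shift [ 80.7 -19.5   1. ] turn 0.0
```

Call:
{"api": "step_arm", "payload": {"targets": "40 -3 0 0; 85 -7 0 0; 130 -10 0 0; 175 -14 0 0; 220 -17 0 0; 249 -20 0 0; 249 -20 25 0; 249 -20 50 0; 249 -20 68 0; 249 -20 78 0; 249 -20 81 0; 249 -20 81 0"}}

```text
t: 26.25
tcp_pos: [0.5377, 0.3645, 0.0103]
tool_rot: [0.697, 0.717, -0.001, -0.0]
force: [0.1, 0.1, -1.8]
finger_gap: 0.536
gripper_force: 31.2
```

Call:
{"api": "step_arm", "payload": {"targets": "0 0 0 0; 0 0 1 0; 0 0 2 0; 0 0 2 0; 0 0 2 0"}}

```text
t: 26.75
tcp_pos: [0.538, 0.3648, 0.0093]
tool_rot: [0.697, 0.717, 0.0, 0.0]
force: [-0.6, -0.8, -2.1]
finger_gap: 0.534
gripper_force: 31.2
```

Call:
{"api": "step_arm", "payload": {"targets": "0 -1 1 0; 0 -1 1 0; 0 -1 2 0; 0 -1 2 0; 0 -1 2.5 0; 0 -1 2.5 0"}}

```text
t: 27.35
tcp_pos: [0.5369, 0.3648, 0.0069]
tool_rot: [0.697, 0.717, 0.0, 0.0]
force: [-0.3, -0.6, 1.6]
finger_gap: 0.537
gripper_force: 31.5
```

Call:
{"api": "step_arm", "payload": {"targets": "0 0 0 0; 0 0 0 0; 0 0 0 0; 0 0 0 0; 0 0 0 0; 0 0 -10 0; 0 0 -30 0; 0 0 -60 0; 0 0 -100 0; 0 0 -140 0; 0 0 -140 0; 0 0 -140 0", "gripper": 0}}

```text
t: 28.55
tcp_pos: [0.5376, 0.3651, 0.1485]
tool_rot: [0.697, 0.717, 0.002, 0.001]
force: [0.1, -0.1, -1.2]
finger_gap: 1.001
gripper_force: 0.0
```

```bash
python3 - <<'E'
from fit import *
from rel import rel
for n in('scene','side'): manip.snapshot(n)
fit('small_jar',(.537,.3645),base=.004); fit('tape_roll',(.55,-.039)); fit('glue_stick',(.702,-.11))
fit('tray_three',(.54,.28,.03))
rel(.55,-.0385,.12,91.6)
E
```

```text
small_jar ['scene', 'side'] [0.5333 0.3651] 0.941
small_jar ['scene'] [0.5332 0.3646] 0.951
small_jar ['side'] [0.5341 0.3666] 0.943
tape_roll ['scene', 'side'] [ 0.5502 -0.0385] 0.933
tape_roll ['scene'] [ 0.5491 -0.0388] 0.938
tape_roll ['side'] [ 0.5505 -0.0364] 0.956
glue_stick ['scene', 'side'] [ 0.7007 -0.1121] 0.908
glue_stick ['scene'] [ 0.6996 -0.1119] 0.91
glue_stick ['side'] [ 0.7014 -0.1108] 0.913
tray_three ['scene', 'side'] [0.5392 0.2776 0.0327] 0.832
tray_three ['scene'] [0.5383 0.2777 0.033 ] 0.842
tray_three ['side'] [0.5394 0.2808 0.0266] 0.823
t 29.1 tcp [0.5367 0.3646 0.1458] yaw 91.6 shift [-403.3    1.8   26. ] turn 0.0
```

Call:
{"api": "step_arm", "payload": {"targets": "-45 0 0 0; -90 0 0 0; -135 0 0 0; -180 0 0 0; -225 0 0 0; -270 0 0 0; -315 0 0 0; -360 1 0 0; -403 2 0 0; -403 2 20 0; -403 2 26 0; -403 2 26 0"}}

```text
t: 30.25
tcp_pos: [0.5493, -0.0375, 0.1194]
tool_rot: [0.697, 0.717, -0.001, -0.002]
force: [0.3, 0.8, -0.5]
finger_gap: 1.001
gripper_force: 0.0
```

```bash
python3 - <<'E'
from h import *
from rel import rel
s,im=shot('wrist','w3')
for q in('tape_roll','glue_stick','tray_three'):
  for d in manip.mark_of('wrist',q)[:2]: print(q,d['p'],d['position'],at('wrist',d['position'],0,s))
rel(.55,-.038,.0,91.6)
E
```

```text
tape_roll 0.57 [321.6, 186.2] [ 0.55274561 -0.03927654  0.        ]
tape_roll 0.23 [271.2, 335.1] [ 0.49768013 -0.22629234  0.        ]
glue_stick 0.62 [459.7, 95.2] [0.6872141  0.05879944 0.        ]
glue_stick 0.58 [454.4, 250.1] [ 0.7030363 -0.1069358  0.       ]
t 30.4 tcp [ 0.5509 -0.037   0.1211] yaw 91.8 shift [ -0.9  -1.  121.1] turn 0.2
```

Call:
{"api": "step_arm", "payload": {"targets": "-1 0 30 0; -1 0 60 0; -1 0 85 0; -1 0 100 0; -1 0 110 0; -1 0 116 0; -1 0 119 0; -1 0 121 0; -1 0 121 0; -1 0 121 0"}}

```text
t: 31.45
tcp_pos: [0.5509, -0.0392, 0.0001]
tool_rot: [0.697, 0.717, 0.0, 0.0]
force: [0.1, 0.1, -0.9]
finger_gap: 0.999
gripper_force: 0.0
```

Call:
{"api": "step_arm", "payload": {"targets": "0 0 0 0; 0 0 0 0; 0 0 0 0; 0 0 0 0; 0 0 0 0; 0 0 0 0; 0 0 0 0; 0 0 0 0", "gripper": 1, "squeeze": 25}}

```text
t: 32.25
tcp_pos: [0.551, -0.0391, 0.0002]
tool_rot: [0.697, 0.717, 0.0, 0.001]
force: [-1.4, 0.1, 6.4]
finger_gap: 0.636
gripper_force: 26.4
```

Call:
{"api": "step_arm", "payload": {"targets": "0 0 -5 0; 0 0 -20 0; 0 0 -45 0; 0 0 -75 0; 0 0 -100 0; 0 0 -120 0; 0 0 -120 0; 0 0 -120 0"}}

```text
t: 33.05
tcp_pos: [0.5501, -0.0389, 0.1192]
tool_rot: [0.697, 0.717, -0.0, -0.0]
force: [-0.4, -0.2, -0.8]
finger_gap: 0.633
gripper_force: 26.8
```

```bash
python3 rel.py .5395 .2805 .12 91.6
```

```text
t 33.0 tcp [ 0.5501 -0.0389  0.1192] yaw 91.7 shift [319.6  -1.4  -0.7] turn 0.1
```

Call:
{"api": "step_arm", "payload": {"targets": "30 0 0 0; 75 0 0 0; 120 0 0 0; 165 0 0 0; 210 -1 0 0; 255 -1 0 0; 295 -1 0 0; 320 -1 0 0; 320 -1 30 0; 320 -1 60 0; 320 -1 85 0; 320 -1 100 0"}}

```text
t: 34.25
tcp_pos: [0.5373, 0.28, 0.0154]
tool_rot: [0.697, 0.717, -0.003, -0.002]
force: [-0.3, 0.3, -1.1]
finger_gap: 0.636
gripper_force: 26.8
```

Call:
{"api": "step_arm", "payload": {"targets": "0 0 4 0; 0 0 7 0; 0 0 9 0; 0 0 10 0; 0 0 11 0; 0 0 11 0"}}

```text
t: 34.85
tcp_pos: [0.5407, 0.2809, 0.0092]
tool_rot: [0.697, 0.717, 0.001, 0.0]
force: [0.7, 0.2, -0.6]
finger_gap: 0.634
gripper_force: 26.8
```

Call:
{"api": "step_arm", "payload": {"targets": "0 -1 1 0; 0 -1 2 0; 0 -1 3 0; 0 -1 4 0; 0 -1 4.5 0; 0 -1 4.5 0; 0 -1 4.5 0"}}

```text
t: 35.55
tcp_pos: [0.5393, 0.2808, 0.0042]
tool_rot: [0.697, 0.717, 0.0, -0.0]
force: [-0.2, 0.3, 2.8]
finger_gap: 0.634
gripper_force: 27.1
```

Call:
{"api": "step_arm", "payload": {"targets": "0 0 0 0; 0 0 0 0; 0 0 0 0; 0 0 0 0; 0 0 0 0; 0 0 -10 0; 0 0 -30 0; 0 0 -60 0; 0 0 -100 0; 0 0 -145 0; 0 0 -145 0; 0 0 -145 0", "gripper": 0}}

```text
t: 36.75
tcp_pos: [0.5401, 0.2811, 0.1512]
tool_rot: [0.697, 0.717, 0.002, 0.001]
force: [0.2, -0.8, -0.4]
finger_gap: 1.001
gripper_force: 0.0
```

```bash
python3 rel.py .56 -.1 .15 91.6 .7015 -.1105 .15 91.6
```

```text
t 36.8 tcp [0.5401 0.2811 0.1512] yaw 91.7 shift [-381.5    8.8    0.8] turn 0.1
t 36.8 tcp [0.5401 0.2811 0.1512] yaw 91.7 shift [-396.1  149.9    1.4] turn 0.1
```

Call:
{"api": "step_arm", "payload": {"targets": "-45 16 0 0; -90 33 0 0; -135 50 0 0; -180 67 0 0; -225 84 0 0; -270 101 0 0; -315 118 0 0; -360 135 0 0; -396 150 0 0; -396 150 0 0; -396 150 0 0; -396 150 0 0"}}

```text
t: 37.95
tcp_pos: [0.6991, -0.1093, 0.1475]
tool_rot: [0.697, 0.717, -0.001, -0.002]
force: [-0.1, -0.1, 0.7]
finger_gap: 0.997
gripper_force: 0.0
```

```bash
python3 - <<'E'
from h import *
from rel import rel
s,im=shot('wrist','w4')
for q in('glue_stick',):
  for d in manip.mark_of('wrist',q)[:3]: print(q,d['p'],d['position'],at('wrist',d['position'],0,s))
rel(.7015,-.1105,.02,91.6)
E
```

```text
glue_stick 0.72 [323.1, 178.5] [ 0.70436849 -0.10925941  0.        ]
t 38.0 tcp [ 0.6997 -0.1088  0.1484] yaw 91.8 shift [ -1.9   2.  128.4] turn 0.2
```

View pics/w4.png

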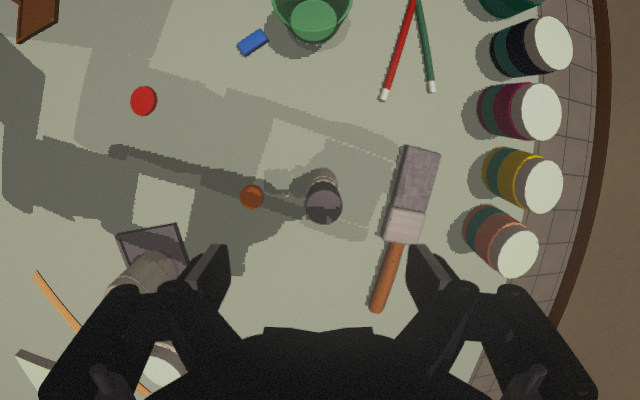

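The glue stick's cap is centred at (323,203). The brush lies flat on the right, below finger height.

Call:
{"api": "step_arm", "payload": {"targets": "-2 2 30 0; -2 2 60 0; -2 2 85 0; -2 2 102 0; -2 2 112 0; -2 2 117 0; -2 2 118 0; -2 2 118 0; -2 2 118 0"}}

```text
t: 38.95
tcp_pos: [0.7036, -0.113, 0.0323]
tool_rot: [0.697, 0.717, 0.001, 0.001]
force: [0.0, -0.0, 0.1]
finger_gap: 1.001
gripper_force: 0.0
```

Call:
{"api": "step_arm", "payload": {"targets": "0 0 0 0; 0 0 0 0; 0 0 0 0; 0 0 0 0; 0 0 0 0; 0 0 0 0; 0 0 0 0; 0 0 0 0; 0 0 0 0; 0 0 0 0", "gripper": 1, "squeeze": 20}}

```text
t: 39.95
tcp_pos: [0.703, -0.1127, 0.0312]
tool_rot: [0.697, 0.717, 0.0, 0.0]
force: [1.0, -0.2, 1.0]
finger_gap: 0.331
gripper_force: 22.2
```

Call:
{"api": "step_arm", "payload": {"targets": "0 0 -5 0; 0 0 -20 0; 0 0 -45 0; 0 0 -75 0; 0 0 -100 0; 0 0 -120 0; 0 0 -120 0; 0 0 -120 0"}}

```text
t: 40.75
tcp_pos: [0.7026, -0.1126, 0.1516]
tool_rot: [0.697, 0.717, 0.0, 0.0]
force: [0.3, 0.5, -1.6]
finger_gap: 0.333
gripper_force: 22.1
```

```bash
python3 rel.py .56 -.05 .15 91.6 .542 .1965 .15 91.6
```

```text
t 40.8 tcp [ 0.7026 -0.1126  0.1516] yaw 91.7 shift [  66.7 -140.7    1.5] turn 0.1
t 40.8 tcp [ 0.7026 -0.1126  0.1516] yaw 91.7 shift [ 313.6 -151.6    1.4] turn 0.1
```

Call:
{"api": "step_arm", "payload": {"targets": "20 -10 0 0; 55 -27 0 0; 95 -46 0 0; 135 -65 0 0; 175 -85 0 0; 215 -104 0 0; 255 -123 0 0; 290 -140 0 0; 312 -151 0 0; 312 -151 0 0; 312 -151 30 0; 312 -151 60 0"}}

```text
t: 41.95
tcp_pos: [0.5435, 0.1945, 0.0903]
tool_rot: [0.697, 0.717, 0.001, 0.001]
force: [0.2, -0.5, -1.0]
finger_gap: 0.332
gripper_force: 22.1
```

Call:
{"api": "step_arm", "payload": {"targets": "0 0 20 0; 0 0 38 0; 0 0 48 0; 0 0 51 0; 0 0 52 0; 0 0 52 0; 0 0 52 0"}}

```text
t: 42.65
tcp_pos: [0.5435, 0.1949, 0.0399]
tool_rot: [0.697, 0.717, 0.001, 0.001]
force: [0.5, 0.1, -0.4]
finger_gap: 0.329
gripper_force: 22.1
```

Call:
{"api": "step_arm", "payload": {"targets": "0 -1 1 0; 0 -1 2 0; 0 -1 3 0; 0 -1 3 0; 0 -1 3 0"}}

```text
t: 43.15
tcp_pos: [0.5418, 0.1948, 0.036]
tool_rot: [0.697, 0.717, -0.0, -0.0]
force: [-0.0, 0.2, -0.9]
finger_gap: 0.334
gripper_force: 22.1
```

Call:
{"api": "step_arm", "payload": {"targets": "0 0 0.5 0; 0 0 1 0; 0 0 1.5 0; 0 0 1.5 0; 0 0 1.5 0"}}

```text
t: 43.65
tcp_pos: [0.542, 0.1949, 0.0352]
tool_rot: [0.697, 0.717, 0.0, 0.0]
force: [-1.3, 0.1, 4.8]
finger_gap: 0.334
gripper_force: 22.4
```

Call:
{"api": "step_arm", "payload": {"targets": "0 0 0 0; 0 0 0 0; 0 0 0 0; 0 0 0 0; 0 0 0 0; 0 0 -10 0; 0 0 -30 0; 0 0 -60 0; 0 0 -100 0; 0 0 -145 0; 0 0 -165 0; 0 0 -165 0", "gripper": 0}}

```text
t: 44.85
tcp_pos: [0.5445, 0.1953, 0.2042]
tool_rot: [0.697, 0.717, 0.004, 0.003]
force: [0.1, 0.3, 0.5]
finger_gap: 0.999
gripper_force: 0.0
```

Call:
{"api": "step_arm", "payload": {"targets": "-45 0 0 0; -90 0 0 0; -135 0 0 0; -180 0 0 0; -200 0 0 0; -200 0 0 0; -200 0 0 0"}}

```text
t: 45.55
tcp_pos: [0.5466, -0.0051, 0.1986]
tool_rot: [0.697, 0.717, -0.0, -0.001]
force: [-0.3, 0.7, 0.4]
finger_gap: 1.001
gripper_force: 0.0
```

```bash
python3 - <<'E'
from fit import *
shot('scene','end'); manip.snapshot('side')
for q,p in dict(small_jar=(.537,.3645),tape_roll=(.5395,.28),glue_stick=(.542,.196),big_jar=(.515,-.327),squeeze_bottle=(.494,-.228)).items(): fit(q,p,base=.004)
fit('water_cup',(.687,.058))
E
```

```text
small_jar ['scene', 'side'] [0.5336 0.363 ] 0.527
small_jar ['scene'] [0.533  0.3635] 0.938
small_jar ['side'] [0.5372 0.3874] 0.122
tape_roll ['scene', 'side'] [0.5357 0.2819] 0.595
tape_roll ['scene'] [0.5357 0.2818] 0.942
tape_roll ['side'] [0.5382 0.2885] 0.256
glue_stick ['scene', 'side'] [0.5388 0.1963] 0.905
glue_stick ['scene'] [0.5396 0.1956] 0.928
glue_stick ['side'] [0.54   0.1991] 0.9
big_jar ['scene', 'side'] [ 0.5154 -0.3277] 0.952
big_jar ['scene'] [ 0.5135 -0.3289] 0.964
big_jar ['side'] [ 0.5157 -0.3261] 0.972
squeeze_bottle ['scene', 'side'] [ 0.4951 -0.2291] 0.94
squeeze_bottle ['scene'] [ 0.4929 -0.2295] 0.957
squeeze_bottle ['side'] [ 0.4954 -0.2261] 0.952
water_cup ['scene', 'side'] [0.6862 0.0574] 0.952
water_cup ['scene'] [0.686  0.0578] 0.955
water_cup ['side'] [0.6865 0.059 ] 0.955
```

View pics/end.png

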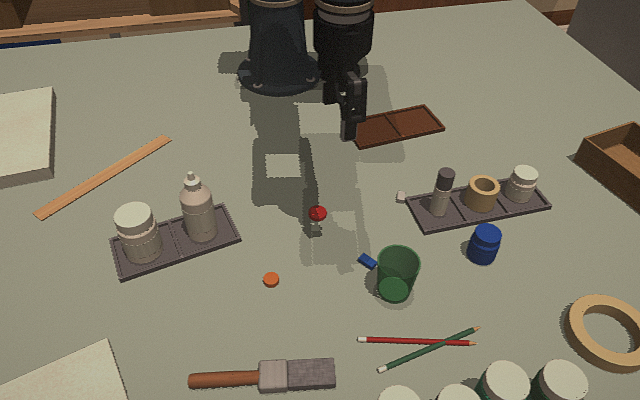

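The final picture shows all five things upright in their own cells. The big jar is at (137,233), the bottle at (199,210), the glue stick at (442,193), the tape at (483,193) and the small jar at (522,184). The water cup at (397,273) has not moved.

```bash
python3 -c "
from station import manip
print(manip.sign_off())"
```

```text
the job is handed in; nothing more can be done
None
```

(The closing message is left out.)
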